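# Press the specimen carrier down and slide it under the gauge's leaf spring

### The arm

A 6-joint arm with a two-finger parallel gripper is mounted at the origin on the work surface. World frame = base frame: x ahead of the robot, y to its left, z up, the work surface at z = 0. Lengths are in m, angles in degrees, forces in N, time in s.
With the tool pointing down it reaches from about 0.25 to 0.725 m from the base axis. Payload 9.7 kg.
Tool frame: the origin (TCP) lies midway between the tips of the shut fingers; the grasp point (between the pads) lies 19 mm behind it; z points along the fingers, y is the line along which they close (so a half turn about z gives the same grasp; the last joint's range is limited). The gripper opens to 85 mm and grips with 20 to 120 N. Pads are 22 mm wide; open, the fingers measure 114 mm over their backs; the gripper's body (76 mm by 85 mm) begins 54 mm behind the grasp point. The pads swing forward as they close: fully open they stand 13 mm farther back than shut.
Start: joints at [-70.302, 4.979, 10.078, 95.1, 0, 90], TCP at [0.185, -0.518, 0.202] pointing down, gripper open.
Joint ranges: [-179.16, 179.16], [-48.56, 103.87], [-65.8, 70.77], [-126.05, 130.52], [-82.76, 87.17], [-180, 180]. Speed limits (degrees/s): [127.2, 127.2, 147.25, 180, 180, 180].

### API

Orientations are given as [roll, pitch, yaw] about the fixed x, y, z axes, in that order (R = Rz(yaw) Ry(pitch) Rx(roll)).
In Python, from workcell import * gives the robot as it stands.
- The arm moves only by the tool servo_tool, never from a script. Its argument "moves" is a list of rows, each a list of 4 numbers: the shift along the world's x, y, z in fractions of the full range, 1 being 75 cm, then the turn about the world's z in fractions of the full range, 1 being 90 degrees. A call has 1 to 20 rows; each row is the pose to reach, as a shift and turn from the pose commanded when the call began; what a row does not reach only later rows make up. A row lasts 1/12 s, in which the tool goes at most 41.7 mm and 7.16 degrees, less where a joint would pass 70% of its speed; a pose out of reach is approached as far as the arm can. No shift or turn number may pass 1 either way. A call with a gripper value outside its range is refused whole. "claw" is the closure, from 0 (fully open) to 1 (shut), set as the call begins (left out, the last holds). The fingers move at their own pace and stop on an object; "force" is the grip in N (left out, the last holds). Time passes only in rows, so rows that repeat a pose let the fingers close. It gives the time, the measured TCP pose, the force, the opening and the grip force at its end, in the units of the state.
- get_obs(): the state, without advancing time (a new reading comes with each control period).
- camera(name): name is "scene" or "top" or "wrist"; returns the picture (420x560x3 uint8, red, green, blue); there is no depth.
- get_calibration(name): a dict with "fx", "fy", "cx", "cy" (pixels), "k1" (the pictures are not rectified: a ray, as slopes to the right and down, at radius r is drawn at 1 + k1 r^2 times it, then the intrinsics apply), "rvec" (rotation vector, rad) and "tvec" (3), from world to camera coordinates, as OpenCV has them; the wrist camera has in their place "tool_from_camera" (4x4, takes a point from camera to tool coordinates, whose origin is the TCP and whose axes are the flange's). Camera axes: x right, y down, z forward; pixel columns grow to the right and rows downward; lengths in m; the calibration is good to about 2 mm. A picture is of the moment at which its call begins: read the wrist's pose just before it. get_calibration takes no time and is no camera call.
- job_done(): hands the job in; it is judged then, once.
The state is a dict: "time": time; "q": joint angles; "qd": joint speeds; "joint_efforts": joint torques, N m; "ee_pos": TCP position; "tcp_rot": TCP orientation; "wrist_force": force on the tool from outside, world axes, zero at the start; "torque": the same for the moment, N m; "opening": finger opening in m; "grasp_force": force on a finger pad.
Only numpy, scipy, OpenCV 4.12 (cv2) and the standard library are available. Lean on these libraries where they do the work, as an engineer would, in place of code of your own. Each camera call takes 0.05 s, during which the arm holds its last target. There are 200 camera calls.

### The job

Load the blue specimen carrier into the gauge without picking it up: with your fingertips press its thumb tab firmly down against the sprung bed, keep it pressed and slide it along the channel under the red lips and the copper leaf spring until its nose is fully home against the end stop. Then take your hand away, leaving the carrier held there, and leave the other things on the table where they are.

Things in the scene. Friction and masses are not known exactly. Their poses are not given: they have to be found in the camera images.
- gauge: fixed grey gauge, base 270 x 84 mm, with an open-topped channel leading to the head (orange top, 72 high). Origin on the table under the channel; x = sliding direction, from the open end near the robot to the head, z up; sizes below are mm in this frame. Side walls: inner faces y +/-29.5, 7 thick, tops z 36, x -110 to 90. Base x -110 to 160. Channel floor = the bed.
- lip_front (a point): front edge of the two red retaining lips (one over each wall), midway between them at their underside: x 35, z 37. Lips: x 35 to 88, z 37 to 43, reaching inward to y +/-22. The carrier's block must be pressed below them to pass
- end_stop (a point): face of the aluminium end stop that the nose must meet, x 90 (z 34); stop 73 wide, top z 36. Behind it the leaf's dark clamp, x 97 to 111, z 34 to 46
- bed (a joint): slippery white bed on springs, 190 x 54, under the carrier, sinks level. 0 = up (top z 27); 0.007 m = on its hard stop (top z 20). Lift 10 N at 0, plus 0.9 N per mm. With the carrier on it 5 to 7 N of press starts it down, 11 to 14 N bottoms it; it rises when let go. Less than 4 mm down, the carrier runs against the lips.
- leaf (a joint): copper leaf spring, 18 wide, over the channel between the lips, hinged at the clamp, sloping down towards the robot to a rounded toe with an upturned lead-in (x 37 to 60). 0 = empty, grows (rad) as the toe lifts; about 0.13 with the carrier home. Presses with 4 to 8 N and drags on a carrier under it.
- leaf_toe (a point): underside of the leaf's rounded toe; empty it lies at x 60, z 31.5
- carrier: blue loose specimen carrier on the bed, 110 x 56 mm, 0.18 to 0.35 kg. Origin under its centre, x axis to the head. Front block x -11 to 55, 14 thick, white disc on top; behind it a ribbed thumb tab x -55 to -11, 6 thick. The 8 mm step at x -11 can be pushed. In the gauge frame: starts at x -45 to -29, z 27; home x 35, and after release z about 23, held up against the lips.
- carrier_tab (a point): point on top of the thumb tab, on the centre line, 15 mm behind the step
- carrier_nose (a point): middle of the carrier's front face, 7 mm above its underside
- crucible: small white ceramic crucible, 40 dia x 36 high, stands about 100 mm beside the channel; a bystander, origin under its centre
- sample_jar: small jar with green lid, 36 dia x 50 high, stands about 100 mm beside the channel (it and the crucible may swap sides); a bystander, origin under its centre
- spare_carrier: a second carrier, same shape as the blue one but yellow with a terracotta disc, lying on the table to the robot's right; a bystander, not to be used; origin under its centre
- mill_jar: large white porcelain mill jar, 130 dia x 140 high, 2 kg, on the robot's left; a bystander, origin under its centre
- mortar: white ceramic mortar bowl, 100 dia x 50 high, on the robot's left; a bystander
- brush: hand brush lying on the table on the robot's right; a bystander
- brass_weight: brass cylinder weight, 40 dia x 45 high, on the robot's right; a bystander

How it is judged (in metres and radians):
On the way, in this order (a step that is already met when the one before it is completed fails the run):
1. the fingers press the carrier down on its bed, before its nose goes under the lips (contact force between the fingers and carrier above 3 N and z of carrier in the frame of gauge below 0.0245 m and x of carrier in the frame of gauge below -0.01 m), for 0.05 s.
2. the carrier slides under the leaf spring and lifts it, still pushed by the fingers (x of carrier in the frame of gauge above 0.005 m and z of carrier in the frame of gauge below 0.0245 m and value of joint leaf above 0.03 rad and contact force between the fingers and carrier above 1 N), for 0.05 s.
At the end, for the whole second after the job is handed in: the carrier lies at rest and level in the channel with its nose within 3 mm of the end stop, under the red lips (origin between 18 and 24.5 mm above the table) and under the lifted leaf (over 0.04 rad), untouched (x of carrier in the frame of gauge between 0.032 and 0.038 m and z of carrier in the frame of gauge between 0.018 and 0.0245 m and value of joint leaf above 0.04 rad and angle between carrier's own z axis and vertical below 0.05 rad and angle between the x axis of carrier and the x axis of gauge, either way round below 0.07 rad and linear speed of carrier below 0.01 m/s).
It fails at once if the carrier is lifted off its bed (more than 8 mm above its start) or tipped over 0.2 rad (z of carrier in the frame of gauge above 0.035 m or angle between carrier's own z axis and vertical above 0.2 rad).
It fails at once if another thing on the table is moved more than 20 mm (distance of any of crucible, sample_jar, spare_carrier, mill_jar, mortar, brush, brass_weight from where it was at the start of the episode above 0.02 m).
It also fails if it takes over 43 s, if anything falls off the work surface, if the arm or the gripper's body presses on something with over 40 N, if the wrist force passes 120 N, or if a joint passes its speed limit or range.

## Working session

There is one attempt and no reset: what is moved stays moved. The work goes in short steps, Python scripts to look and compute and a tool call to move; the robot and the scene stay as the last step left them, time stands still between calls to the robot, and variables do not carry over. Pictures are saved under pics/ and viewed, at most 10 in all, crops included, and the job is handed in when it is done.

Besides the shell and the picture viewer there is one more tool, called after "Call:" as name(argument=value, ...) on one line, values as JSON. servo_tool: Moves the arm, as the interface text tells. Its arguments: {"type":"object","properties":{"moves":{"type":"array","items":{"type":"array","items":{"type":"number"}}},"claw":{"type":"number"},"force":{"type":"number"}},"required":["moves"]}

```bash
mkdir -p pics
cat > h.py <<'E'
from workcell import *
import numpy as np, cv2
def ray(name,uv):
    c=get_calibration(name); x=(uv[0]-c['cx'])/c['fx']; y=(uv[1]-c['cy'])/c['fy']
    a,b=x,y
    for _ in range(20):
        s=1+c['k1']*(a*a+b*b); a,b=x/s,y/s
    R=cv2.Rodrigues(np.array(c['rvec'],float))[0]; t=np.array(c['tvec'],float).ravel()
    return -R.T@t, R.T@np.array([a,b,1.])
def onz(name,uv,z):
    o,d=ray(name,uv); return o+d*(z-o[2])/d[2]
def save(img,n): cv2.imwrite('pics/'+n,img[:,:,::-1])
E
python3 - <<'E'
from h import *
for n in('top','scene'):
    i=camera(n); np.save(n+'.npy',i); save(i,n+'0.png'); c=get_calibration(n); print(n,c)
o=get_obs();print(o)
E
```

```text
top {'fx': 506.6590020774803, 'fy': 506.6590020774803, 'cx': 287.2884357369837, 'cy': 216.9800315937169, 'k1': -0.18825449270708358, 'rvec': array([ 2.17849845, -2.23039736,  0.05552988]), 'tvec': array([0.03544106, 0.51120339, 1.67298604])}
scene {'fx': 443.2133272002329, 'fy': 443.2133272002329, 'cx': 278.1122726358521, 'cy': 205.70002171447592, 'k1': 0.039887032808197616, 'rvec': array([ 0.77094353,  2.50829588, -1.16722448]), 'tvec': array([ 0.41066013, -0.15806447,  1.4217763 ])}
{'time': 0.1, 'q': array([-7.03010839e+01,  5.00738304e+00,  1.00404265e+01,  9.50990455e+01,
        1.69236069e-04,  9.00005380e+01]), 'qd': array([-0.08165274, -0.08739475,  0.01121387, -0.06497313, -0.0256857 ,
        0.03607852]), 'joint_efforts': array([-6.18829799e-04, -5.21561015e+01,  4.65654302e+01,  1.59352395e-02,
       -6.52205790e-05, -1.02400563e-05]), 'ee_pos': array([ 0.18531681, -0.51759789,  0.20157224]), 'tcp_rot': array([-1.79933998e+02, -1.68616256e-04,  1.96983779e+01]), 'wrist_force': array([-0.21672149, -0.54712735, -1.0494558 ]), 'torque': array([-0.01188132,  0.00909827,  0.01325347]), 'grasp_force': 0.0, 'opening': 0.08510159322359462}
```

View pics/top0.png

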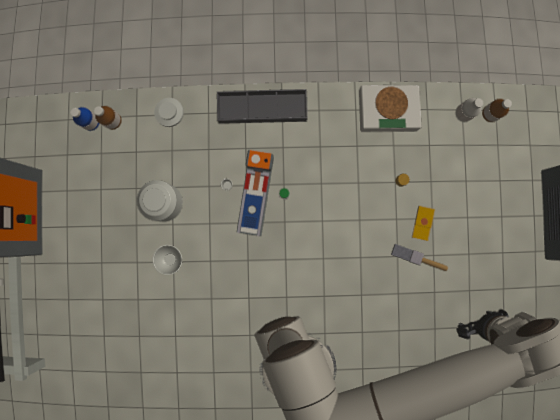

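View pics/scene0.png

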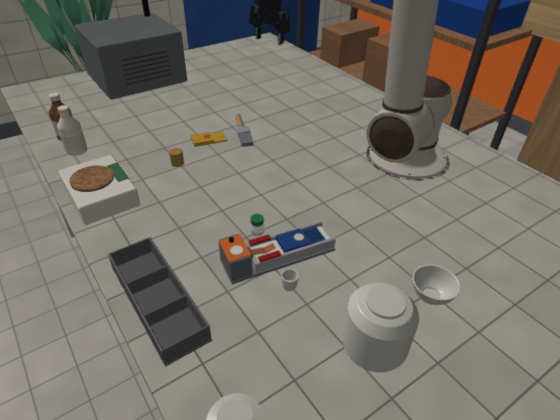

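The top view shows the gauge at about (250,235) to (260,152) with the carrier at (252,212), the crucible at (227,184) and the jar at (284,193). The scene view shows the same. Next I measure with colour masks.

```bash
cat > m.py <<'E'
from h import *
for n,box in(('top',(225,140,290,245)),('scene',(205,215,345,285))):
    i=np.load(n+'.npy'); x0,y0,x1,y1=box
    hsv=cv2.cvtColor(i,cv2.COLOR_RGB2HSV); H,S,V=[hsv[:,:,k].astype(int) for k in range(3)]
    B=np.zeros(H.shape,bool);B[y0:y1,x0:x1]=1
    ms={'blue':((H>100)&(H<125)&(S>140),.039),'red':(((H<4)|(H>174))&(S>170),.043),'orange':((H>5)&(H<14)&(S>190),.072)}
    for k,(m,z) in ms.items():
        m=(m&B).astype(np.uint8); nc,lab,st,ce=cv2.connectedComponentsWithStats(m)
        for j in range(1,nc):
            if st[j,4]<15: continue
            pts=np.argwhere(lab==j)[:,::-1].astype(float)
            P=np.array([onz(n,p,z)[:2] for p in pts]); r=cv2.minAreaRect((P*1000).astype(np.float32))
            print(n,k,st[j].tolist(),ce[j].round(1),onz(n,ce[j],z).round(4),r)
E
python3 m.py
python3 - <<'E'
from h import *
i=np.load('top.npy')[140:245,205:305]; save(cv2.resize(i,None,fx=5.5,fy=5.5,interpolation=cv2.INTER_CUBIC),'topcrop.png')
E
```

```text
top blue [242, 195, 20, 33, 311] [251.7 207.9] [0.5432 0.1393 0.039 ] ((533.6765747070312, 140.87841796875), (51.8134651184082, 101.08168029785156), 79.82167053222656)
top red [245, 174, 5, 15, 48] [246.9 180.9] [0.632  0.1532 0.043 ] ((631.5669555664062, 153.19769287109375), (10.218803405761719, 47.393367767333984), 80.86629486083984)
top red [263, 176, 5, 15, 46] [264.7 183.3] [0.6226 0.095  0.043 ] ((623.1797485351562, 94.92056274414062), (10.183796882629395, 46.4796142578125), 80.71080780029297)
top orange [248, 151, 23, 18, 234] [259.7 159.8] [0.696  0.1084 0.072 ] ((697.26220703125, 111.57428741455078), (68.04753112792969, 49.746307373046875), 79.44189453125)
scene blue [276, 226, 48, 26, 594] [298.5 238.4] [0.5396 0.1433 0.039 ] ((536.705810546875, 141.55340576171875), (56.072513580322266, 105.66956329345703), 79.28779602050781)
scene red [249, 236, 21, 9, 92] [259.1 239.7] [0.6233 0.0983 0.043 ] ((622.5818481445312, 98.50768280029297), (14.868226051330566, 49.21626281738281), 78.89600372314453)
scene red [259, 252, 21, 9, 92] [269.1 256. ] [0.6331 0.1556 0.043 ] ((632.659423828125, 155.67172241210938), (13.326578140258789, 48.625038146972656), 80.80306243896484)
scene orange [220, 236, 30, 24, 295] [233.8 247.2] [0.6992 0.1123 0.072 ] ((698.35693359375, 113.35877227783203), (65.35891723632812, 48.56589126586914), 80.38179779052734)
```

View pics/topcrop.png

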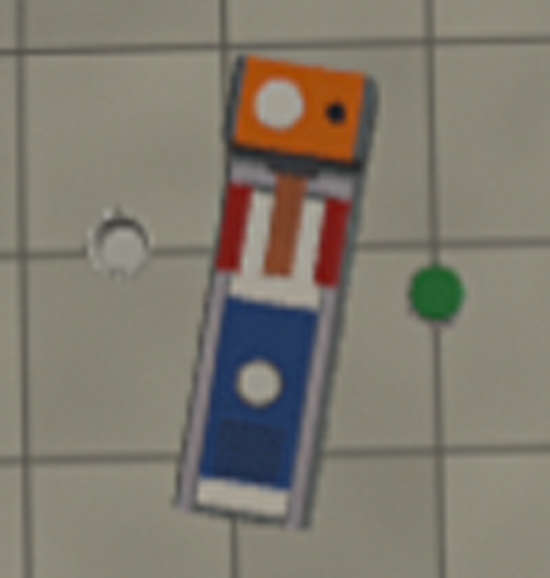

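The crop shows the carrier with its ribbed tab at about (250,445) and the disc at (258,383). The lips and leaf are ahead, and the channel is free. I estimate the gauge origin at (0.567, 0.136) with yaw about -9.5°. Next I move to a hover and refine with the wrist camera.

The rows are not in the units I measure in: shifts go in shares of 75 cm and turns go in shares of 90 degrees. I convert before sending: 66.8 cm / 75 = 0.8907, 27 cm / 75 = 0.36, -0.51 rad / 1.5708 = -0.3247.

Call:
servo_tool(moves=[[0.36, 0.8907, 0.0267, -0.3247], [0.36, 0.8907, 0.0267, -0.3247], [0.36, 0.8907, 0.0267, -0.3247], [0.36, 0.8907, 0.0267, -0.3247], [0.36, 0.8907, 0.0267, -0.3247], [0.36, 0.8907, 0.0267, -0.3247], [0.36, 0.8907, 0.0267, -0.3247], [0.36, 0.8907, 0.0267, -0.3247], [0.36, 0.8907, 0.0267, -0.3247], [0.36, 0.8907, 0.0267, -0.3247], [0.36, 0.8907, 0.0267, -0.3247], [0.36, 0.8907, 0.0267, -0.3247], [0.36, 0.8907, 0.0267, -0.3247], [0.36, 0.8907, 0.0267, -0.3247], [0.36, 0.8907, 0.0267, -0.3247], [0.36, 0.8907, 0.0267, -0.3247], [0.36, 0.8907, 0.0267, -0.3247], [0.36, 0.8907, 0.0267, -0.3247], [0.36, 0.8907, 0.0267, -0.3247], [0.36, 0.8907, 0.0267, -0.3247]], claw=1)

```text
time: 1.77
ee_pos: [0.4233, -0.0403, 0.2212]
tcp_rot: [-178.2, 0.1, -6.7]
wrist_force: [0.2, -0.7, -0.1]
opening: -0.0001
grasp_force: 0.0
```

Call:
servo_tool(moves=[[0, 0, 0, 0], [0, 0, 0, 0], [0, 0, 0, 0]])

```text
time: 2.02
ee_pos: [0.423, -0.0397, 0.2213]
tcp_rot: [-178.2, 0.0, -6.6]
wrist_force: [0.2, -0.3, 0.0]
opening: -0.0003
grasp_force: 0.0
```

Run:
```python
from h import *
o=get_obs(); i=camera('wrist'); c=get_calibration('wrist'); np.save('wrist.npy',i); save(i,'w0.png')
print(o['ee_pos'],o['tcp_rot'],o['q'],o['wrist_force'],o['time']); print(c)
np.savez('wo.npz',p=o['ee_pos'],r=o['tcp_rot'])
```

```text
[ 0.42297107 -0.03969882  0.22133614] [-1.78184860e+02  4.64017902e-02 -6.64669153e+00] [ -6.70380128 -11.4842301   -3.4912928   98.04114892   1.815093
 179.94286159] [ 0.21239061 -0.27721799  0.00967512] 2.0167
{'fx': 354.2029613843177, 'fy': 354.2029613843177, 'cx': 279.9037915676843, 'cy': 209.42535439298257, 'k1': -0.006225101669987401, 'tool_from_camera': array([[ 4.54691377e-04, -9.50626432e-01, -3.10337203e-01,
         8.00568819e-02],
       [ 9.99999133e-01,  4.88093655e-05,  1.31563830e-03,
        -5.36631571e-04],
       [-1.23553318e-03, -3.10337533e-01,  9.50625630e-01,
        -1.71468734e-01],
       [ 0.00000000e+00,  0.00000000e+00,  0.00000000e+00,
         1.00000000e+00]])}
```

View pics/w0.png

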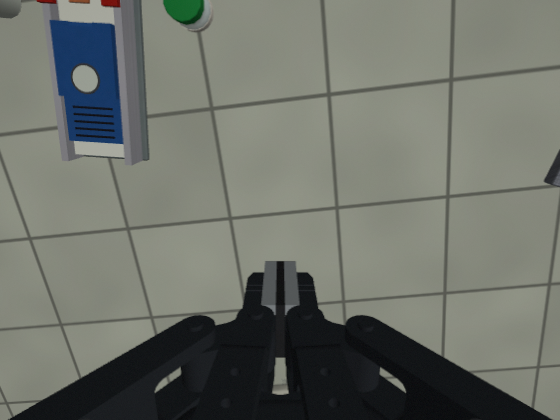

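The wrist view shows the gauge's open end at upper left, with the carrier tab ribs at (93,122) and the disc at (85,79). Joint 6 is at its 180° limit, so this yaw is blocked and I turn the tool half way round instead, in parts.

In the tool's units: 22 cm / 75 = 0.2933, 21 cm / 75 = 0.28, 0.12 rad / 1.5708 = 0.0764.

Call:
servo_tool(moves=[[0.04, 0.0267, 0, 0.0764], [0.08, 0.0533, 0, 0.1528], [0.12, 0.08, 0, 0.2292], [0.16, 0.1067, 0, 0.3056], [0.2, 0.1333, 0, 0.382], [0.24, 0.16, 0, 0.4584], [0.28, 0.1867, 0, 0.5348], [0.2933, 0.2133, 0, 0.6112], [0.2933, 0.2133, 0, 0.6875], [0.2933, 0.2133, 0, 0.7639], [0.2933, 0.2133, 0, 0.8403], [0.2933, 0.2133, 0, 0.9167], [0.2933, 0.2133, 0, 0.9931], [0.2933, 0.2133, 0, 0.9931], [0.2933, 0.2133, 0, 0.9931]])

```text
time: 3.32
ee_pos: [0.6431, 0.1206, 0.2212]
tcp_rot: [-178.2, 0.0, 82.6]
wrist_force: [-0.4, -0.8, 1.2]
opening: -0.0001
grasp_force: 0.0
```

In the tool's units: 1.534 rad / 1.5708 = 0.9766.

Call:
servo_tool(moves=[[0, 0, 0, 0.0764], [0, 0, 0, 0.1528], [0, 0, 0, 0.2292], [0, 0, 0, 0.3056], [0, 0, 0, 0.382], [0, 0, 0, 0.4584], [0, 0, 0, 0.5348], [0, 0, 0, 0.6112], [0, 0, 0, 0.6875], [0, 0, 0, 0.7639], [0, 0, 0, 0.8403], [0, 0, 0, 0.9167], [0, 0, 0, 0.9766], [0, 0, 0, 0.9766], [0, 0, 0, 0.9766]])

```text
time: 4.57
ee_pos: [0.6431, 0.1204, 0.2214]
tcp_rot: [-178.2, 0.1, 170.3]
wrist_force: [-0.6, 0.3, -0.2]
opening: 0.0001
grasp_force: 0.0
```

Run:
```python
from h import *
o=get_obs(); i=camera('wrist'); np.save('wrist.npy',i); save(i,'w1.png')
print(o['ee_pos'],o['tcp_rot'],o['q'],o['wrist_force'],o['time'])
np.savez('wo.npz',p=o['ee_pos'],r=o['tcp_rot'])
```

```text
[0.64306178 0.12040478 0.22144473] [-1.78191609e+02  5.87334622e-02  1.70315684e+02] [ 11.42507566  21.68373667  32.10049838 101.01345606  -1.70815284
  21.11921422] [-0.63331786  0.34190455 -0.2445454 ] 4.5667
```

View pics/w1.png

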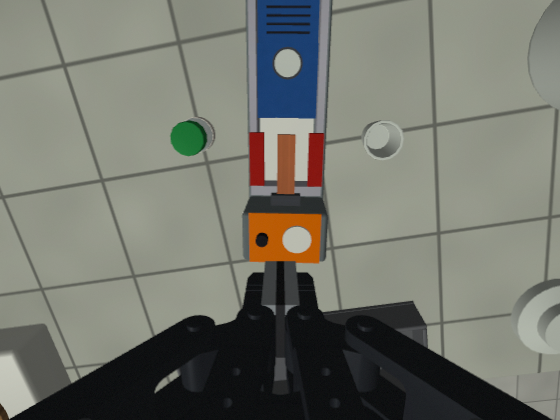

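The view shows the lips (red) at (257,160) and (316,160), the carrier's front top edge at row 119, the disc at (287,63) and the ribs at rows 7 to 33. I turn these into positions.

```bash
cat >> h.py <<'E'
from scipy.spatial.transform import Rotation as Rn
def won(uv,z,p,r):
    c=get_calibration('wrist'); T=np.array(c['tool_from_camera']); x=(uv[0]-c['cx'])/c['fx']; y=(uv[1]-c['cy'])/c['fy']
    a,b=x,y
    for _ in range(20):
        s=1+c['k1']*(a*a+b*b); a,b=x/s,y/s
    R=Rn.from_euler('xyz',r,degrees=True).as_matrix()
    o=p+R@T[:3,3]; d=R@T[:3,:3]@np.array([a,b,1.]); return o+d*(z-o[2])/d[2]
E
python3 - <<'E'
from h import *
f=np.load('wo.npz');p,r=f['p'],f['r'];i=np.load('wrist.npy')
hsv=cv2.cvtColor(i,cv2.COLOR_RGB2HSV); H,S,V=[hsv[:,:,k].astype(int) for k in range(3)]
def comps(m,mn):
    nc,lab,st,ce=cv2.connectedComponentsWithStats(m.astype(np.uint8)); return [(lab==j) for j in range(1,nc) if st[j,4]>mn]
L=[]
for m in comps(((H<4)|(H>174))&(S>170),200):
    u=np.argwhere(m)[:,::-1]; P=np.array([won(q,.043,p,r)[:2] for q in u]); R=cv2.minAreaRect((P*1e3).astype(np.float32)); print('lip',P.mean(0).round(4),R); L.append(R[0])
L=np.array(L)/1e3; L=L[np.argsort(L[:,1])]; d=L[1]-L[0]; yaw=np.arctan2(-d[0],d[1]); ex=np.array([np.cos(yaw),np.sin(yaw)]);ey=np.array([-ex[1],ex[0]])
O=L.mean(0)-.0615*ex; print('gap',np.linalg.norm(d),'yaw',np.degrees(yaw),'O',O)
mb=max(comps((H>100)&(H<125)&(S>140),500),key=lambda m:m.sum())
def g(uv,z): q=won(uv,z,p,r)[:2]-O; return np.round([q@ex*1e3,q@ey*1e3],1)
u=np.argwhere(mb); rb=u[:,0].max(); cols=u[u[:,0]==rb-3][:,1]
print('nose edge gauge',g((cols.mean(),rb+.5),.041),'-> carrier x',g((cols.mean(),rb+.5),.041)[0]-55)
w=(S<60)&(V>150); w[:, :260]=0; w[:,315:]=0; w[:40]=0; w[90:]=0
q=np.argwhere(w).mean(0)[::-1]; print('disc',q,g(q,.0415))
for row in (3.,33.): print('rib',row,g((288,row),.033))
for s in (60,90): 
    c=u[u[:,0]==s][:,1]; print('side',s,g((c.min(),s),.041),g((c.max()+1,s),.041))
E
```

```text
lip [0.6209 0.095 ] ((621.6090087890625, 94.71173858642578), (13.269755363464355, 52.09708023071289), 79.48936462402344)
lip [0.6306 0.1524] ((631.2113037109375, 152.3247528076172), (13.575724601745605, 51.989261627197266), 79.86292266845703)
gap 0.058407734722533695 yaw -9.462444016267781 O [0.56574695 0.13362891]
nose edge gauge [21.1  0.7] -> carrier x -33.9
disc [286.99443414  62.7903525 ] [-27.8   1.1]
rib 3.0 [-78.4   1.7]
rib 33.0 [-53.9   1.8]
side 60 [-30.4 -26.6] [-30.   29.5]
side 90 [ -4.1 -26.3] [-3.9 28.4]
```

In the tool's units: -17.5 cm / 75 = -0.2333, 2.4 cm / 75 = 0.032.

Call:
servo_tool(moves=[[-0.0467, 0.008, 0, 0], [-0.0933, 0.016, 0, 0], [-0.14, 0.024, 0, 0], [-0.1867, 0.032, -0.0267, 0], [-0.1867, 0.032, -0.0667, 0], [-0.1867, 0.032, -0.1067, 0], [-0.1867, 0.032, -0.1467, 0], [-0.1867, 0.032, -0.1867, 0], [-0.1867, 0.032, -0.2133, 0], [-0.1867, 0.032, -0.2267, 0], [-0.1867, 0.032, -0.2333, 0], [-0.1867, 0.032, -0.2333, 0], [-0.1867, 0.032, -0.2333, 0], [-0.1867, 0.032, -0.2333, 0]])

```text
time: 5.78
ee_pos: [0.5041, 0.1447, 0.0479]
tcp_rot: [-178.2, 0.2, 170.6]
wrist_force: [0.7, -0.7, 1.1]
opening: -0.0003
grasp_force: 0.0
```

Run:
```python
from h import *
o=get_obs(); i=camera('wrist'); save(i,'w2.png')
print(o['ee_pos'],o['tcp_rot'],o['wrist_force'],o['time'])
O=np.array([.5657,.1336]);a=np.radians(-9.46);e=np.array([np.cos(a),np.sin(a)]);d=o['ee_pos'][:2]-O;print(d@e,d@[-e[1],e[0]])
```

```text
[0.50410115 0.14472474 0.04787194] [-1.78241939e+02  1.61460163e-01  1.70608160e+02] [ 0.71445206 -0.65886975  1.06876152] 5.7833
-0.06258959395551637 0.0008491203752101599
```

View pics/w2.png

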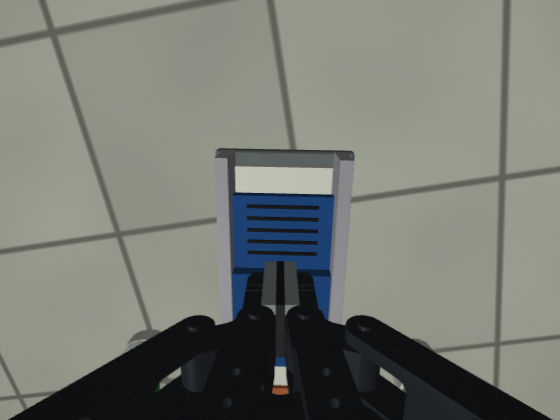

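The view shows the tab ribs at rows 207 to 254 and the step at row 270. The fingers' near edge is at row 262, a little ahead of where I expected. I back off 12 mm so they stay on the tab, then press down.

In the tool's units: -1.7 cm / 75 = -0.0227, -1.2 cm / 75 = -0.016.

Call:
servo_tool(moves=[[-0.008, 0.0013, 0, 0], [-0.016, 0.0027, 0, 0], [-0.016, 0.0027, -0.0067, 0], [-0.016, 0.0027, -0.0133, 0], [-0.016, 0.0027, -0.0173, 0], [-0.016, 0.0027, -0.02, 0], [-0.016, 0.0027, -0.0213, 0], [-0.016, 0.0027, -0.0227, 0], [-0.016, 0.0027, -0.0227, 0], [-0.016, 0.0027, -0.0227, 0]])

```text
time: 6.67
ee_pos: [0.4912, 0.1464, 0.0293]
tcp_rot: [-178.2, 0.0, 170.6]
wrist_force: [-0.2, -0.1, 0.8]
opening: -0.0002
grasp_force: 0.0
```

In the tool's units: -0.2 cm / 75 = -0.0027, -0.1 cm / 75 = -0.0013.

Call:
servo_tool(moves=[[0, 0, -0.0013, 0], [0, 0, -0.0027, 0], [0, 0, -0.0027, 0], [0, 0, -0.0027, 0]])

```text
time: 7.0
ee_pos: [0.4912, 0.1464, 0.0273]
tcp_rot: [-178.2, 0.0, 170.6]
wrist_force: [-0.3, 0.4, 0.1]
opening: 0.0001
grasp_force: 0.0
```

Run:
```python
from h import *
i=camera('wrist'); save(i,'w3.png')
```

```text
(no output)
```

View pics/w3.png

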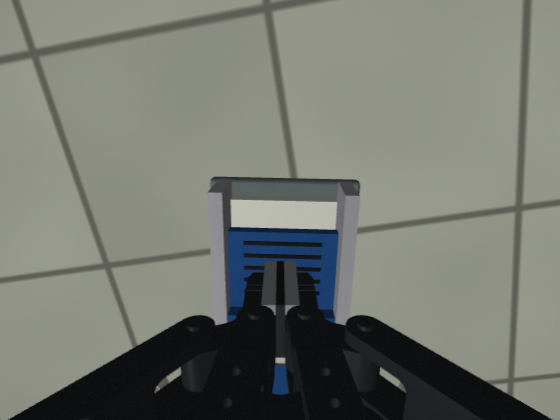

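The fingers are over the tab, with their edge at row 262 between the ribs, but there's no contact yet. I carry on down in small steps.

In the tool's units: -0.2 cm / 75 = -0.0027, -0.1 cm / 75 = -0.0013.

Call:
servo_tool(moves=[[0, 0, -0.0013, 0], [0, 0, -0.0027, 0], [0, 0, -0.0027, 0], [0, 0, -0.0027, 0]])

```text
time: 7.38
ee_pos: [0.4911, 0.1464, 0.0252]
tcp_rot: [-178.2, 0.0, 170.6]
wrist_force: [-0.5, 0.2, -0.2]
opening: -0.0001
grasp_force: 0.0
```

In the tool's units: -0.2 cm / 75 = -0.0027, -0.1 cm / 75 = -0.0013.

Call:
servo_tool(moves=[[0, 0, -0.0013, 0], [0, 0, -0.0027, 0], [0, 0, -0.0027, 0], [0, 0, -0.0027, 0]])

```text
time: 7.72
ee_pos: [0.4911, 0.1464, 0.0232]
tcp_rot: [-178.2, 0.0, 170.6]
wrist_force: [-0.1, -0.6, -0.1]
opening: -0.0001
grasp_force: 0.0
```

In the tool's units: -0.2 cm / 75 = -0.0027, -0.1 cm / 75 = -0.0013.

Call:
servo_tool(moves=[[0, 0, -0.0013, 0], [0, 0, -0.0027, 0], [0, 0, -0.0027, 0], [0, 0, -0.0027, 0]])

```text
time: 8.05
ee_pos: [0.4911, 0.1464, 0.0212]
tcp_rot: [-178.2, 0.0, 170.6]
wrist_force: [0.3, 0.7, 0.4]
opening: -0.0001
grasp_force: 0.0
```

In the tool's units: -0.2 cm / 75 = -0.0027, -0.1 cm / 75 = -0.0013.

Call:
servo_tool(moves=[[0, 0, -0.0013, 0], [0, 0, -0.0027, 0], [0, 0, -0.0027, 0], [0, 0, -0.0027, 0]])

```text
time: 8.38
ee_pos: [0.4911, 0.1464, 0.0192]
tcp_rot: [-178.2, 0.0, 170.6]
wrist_force: [-0.3, 0.1, 0.3]
opening: -0.0005
grasp_force: 0.0
```

Run:
```python
from h import *
print({k:np.round(v,3) for k,v in get_obs().items()})
i=camera('wrist'); save(i,'w4.png'); s=camera('scene')[190:300,230:370]; save(cv2.resize(s,None,fx=5,fy=5,interpolation=cv2.INTER_CUBIC),'s4.png')
```

```text
{'time': np.float64(8.383), 'q': array([ 17.608,   1.215, -14.143,  75.439,  -1.638,  26.97 ]), 'qd': array([-0.025, -0.001,  0.18 ,  0.075,  0.031, -0.051]), 'joint_efforts': array([  0.   , -47.28 ,  45.912,   0.134,  -0.093,   0.   ]), 'ee_pos': array([0.491, 0.146, 0.019]), 'tcp_rot': array([-1.78178e+02,  3.20000e-02,  1.70650e+02]), 'wrist_force': array([-0.295,  0.122,  0.327]), 'torque': array([ 0.053, -0.017, -0.102]), 'grasp_force': np.float64(0.0), 'opening': np.float64(-0.001)}
```

View pics/s4.png

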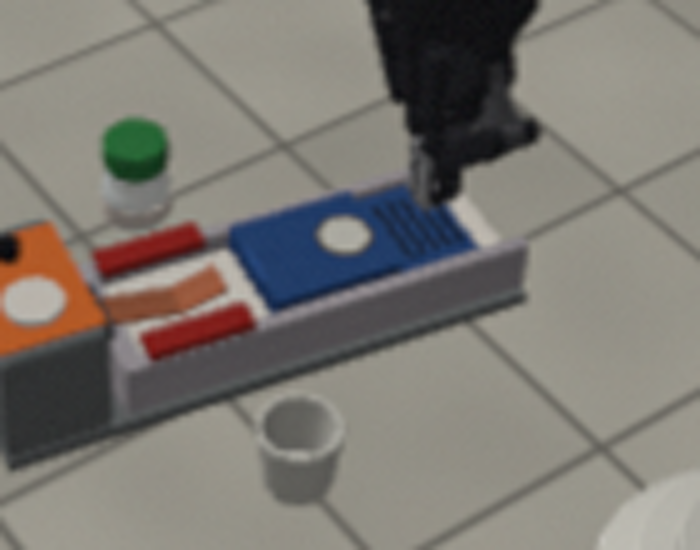

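The fingertip is at about (430,205) in the crop, which is (316,231) in the picture. It seems to hover above the tab. I compute its true height.

Run:
```python
from h import *
c=get_calibration('scene');K=np.array([[c['fx'],0,c['cx']],[0,c['fy'],c['cy']],[0,0,1]])
for z in(.019,.025,.033,.04,.045,.05):
    q=cv2.projectPoints(np.array([[.491,.1464,z],[.4911-.005,.1464,z],[.4911+.01,.1464,z]]),np.array(c['rvec']),np.array(c['tvec']),K,np.array([c['k1'],0,0,0]))[0].reshape(-1,2); print(z,((q-[230,190])*5).round().tolist())
```

```text
0.019 [[423.0, 237.0], [431.0, 233.0], [407.0, 245.0]]
0.025 [[424.0, 228.0], [432.0, 224.0], [408.0, 236.0]]
0.033 [[425.0, 216.0], [433.0, 212.0], [409.0, 224.0]]
0.04 [[426.0, 206.0], [434.0, 202.0], [410.0, 214.0]]
0.045 [[427.0, 198.0], [435.0, 195.0], [411.0, 206.0]]
0.05 [[428.0, 191.0], [436.0, 187.0], [411.0, 199.0]]
```

The tip is really about 15 to 19 mm above the nominal TCP, so I carry on down until there's a force.

In the tool's units: -0.2 cm / 75 = -0.0027, -0.1 cm / 75 = -0.0013.

Call:
servo_tool(moves=[[0, 0, -0.0013, 0], [0, 0, -0.0027, 0], [0, 0, -0.0027, 0], [0, 0, -0.0027, 0]])

```text
time: 8.82
ee_pos: [0.4911, 0.1464, 0.0172]
tcp_rot: [-178.2, 0.0, 170.6]
wrist_force: [-0.4, -0.2, -0.1]
opening: 0.0004
grasp_force: 0.0
```

In the tool's units: -0.2 cm / 75 = -0.0027, -0.1 cm / 75 = -0.0013.

Call:
servo_tool(moves=[[0, 0, -0.0013, 0], [0, 0, -0.0027, 0], [0, 0, -0.0027, 0], [0, 0, -0.0027, 0]])

```text
time: 9.15
ee_pos: [0.4911, 0.1464, 0.0152]
tcp_rot: [-178.2, 0.0, 170.6]
wrist_force: [-0.3, -0.5, 0.4]
opening: -0.0001
grasp_force: 0.0
```

In the tool's units: -0.2 cm / 75 = -0.0027, -0.1 cm / 75 = -0.0013.

Call:
servo_tool(moves=[[0, 0, -0.0013, 0], [0, 0, -0.0027, 0], [0, 0, -0.0027, 0], [0, 0, -0.0027, 0]])

```text
time: 9.48
ee_pos: [0.4911, 0.1464, 0.0132]
tcp_rot: [-178.2, 0.0, 170.6]
wrist_force: [0.3, -0.1, 0.4]
opening: -0.0001
grasp_force: 0.0
```

In the tool's units: -0.2 cm / 75 = -0.0027, -0.1 cm / 75 = -0.0013.

Call:
servo_tool(moves=[[0, 0, -0.0013, 0], [0, 0, -0.0027, 0], [0, 0, -0.0027, 0], [0, 0, -0.0027, 0]])

```text
time: 9.82
ee_pos: [0.4911, 0.1464, 0.0112]
tcp_rot: [-178.2, 0.0, 170.6]
wrist_force: [0.4, 0.3, 0.2]
opening: -0.0003
grasp_force: 0.0
```

Run:
```python
from h import *
o=get_obs();print(o['joint_efforts'].round(2),o['wrist_force'],o['q'].round(2))
i0=np.load('scene.npy');i1=camera('scene')
def disc(i):
    s=i[225:250,285:312].astype(int); hs=cv2.cvtColor(i[225:250,285:312],cv2.COLOR_RGB2HSV); m=(hs[:,:,1]<90)&(hs[:,:,2]>110)
    l=cv2.connectedComponentsWithStats(m.astype(np.uint8)); return [(l[2][j].tolist(),l[3][j].round(2).tolist()) for j in range(1,l[0]) if l[2][j,4]>8]
print(disc(i0));print(disc(i1))
s=i1[190:300,230:370]; save(cv2.resize(s,None,fx=5,fy=5,interpolation=cv2.INTER_CUBIC),'s5.png')
```

```text
[  0.   -47.38  45.76   0.13  -0.09   0.  ] [0.36347027 0.2785886  0.23277378] [ 17.61   1.44 -14.81  74.54  -1.64  26.97]
[([0, 0, 26, 8, 106], [8.88, 2.1]), ([9, 8, 10, 7, 54], [13.35, 11.35]), ([11, 19, 16, 6, 31], [19.42, 22.03])]
[([0, 0, 26, 8, 112], [8.91, 2.16]), ([9, 8, 10, 8, 59], [13.42, 11.53]), ([11, 19, 16, 6, 33], [19.45, 22.09])]
```

View pics/s5.png

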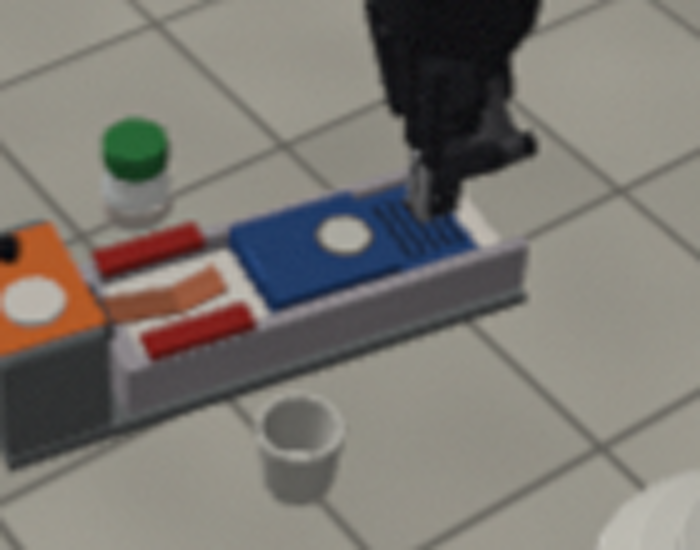

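The tip is now at about (430,218) in the crop, which is roughly z 33 mm and about to touch. I continue.

In the tool's units: -0.2 cm / 75 = -0.0027, -0.1 cm / 75 = -0.0013.

Call:
servo_tool(moves=[[0, 0, -0.0013, 0], [0, 0, -0.0027, 0], [0, 0, -0.0027, 0], [0, 0, -0.0027, 0]])

```text
time: 10.2
ee_pos: [0.4911, 0.1464, 0.0092]
tcp_rot: [-178.2, 0.0, 170.6]
wrist_force: [-0.1, 0.2, -0.1]
opening: 0.0003
grasp_force: 0.0
```

In the tool's units: -0.2 cm / 75 = -0.0027, -0.1 cm / 75 = -0.0013.

Call:
servo_tool(moves=[[0, 0, -0.0013, 0], [0, 0, -0.0027, 0], [0, 0, -0.0027, 0], [0, 0, -0.0027, 0]])

```text
time: 10.53
ee_pos: [0.4911, 0.1464, 0.0072]
tcp_rot: [-178.2, 0.0, 170.6]
wrist_force: [0.3, -0.5, 0.3]
opening: -0.0
grasp_force: 0.0
```

In the tool's units: -0.2 cm / 75 = -0.0027, -0.1 cm / 75 = -0.0013.

Call:
servo_tool(moves=[[0, 0, -0.0013, 0], [0, 0, -0.0027, 0], [0, 0, -0.0027, 0], [0, 0, -0.0027, 0]])

```text
time: 10.87
ee_pos: [0.4911, 0.1464, 0.0052]
tcp_rot: [-178.2, 0.0, 170.6]
wrist_force: [0.4, 0.2, -0.1]
opening: -0.0001
grasp_force: 0.0
```

In the tool's units: -0.2 cm / 75 = -0.0027, -0.1 cm / 75 = -0.0013.

Call:
servo_tool(moves=[[0, 0, -0.0013, 0], [0, 0, -0.0027, 0], [0, 0, -0.0027, 0], [0, 0, -0.0027, 0]])

```text
time: 11.2
ee_pos: [0.4913, 0.1465, 0.0038]
tcp_rot: [-178.2, 0.1, 170.7]
wrist_force: [-2.3, -0.4, 4.6]
opening: -0.0001
grasp_force: 2.8
```

Contact, at 4.6 N. I keep pressing towards the bottom.

In the tool's units: -0.3 cm / 75 = -0.004, -0.2 cm / 75 = -0.0027.

Call:
servo_tool(moves=[[0, 0, -0.0013, 0], [0, 0, -0.0027, 0], [0, 0, -0.004, 0], [0, 0, -0.004, 0], [0, 0, -0.004, 0]])

```text
time: 11.62
ee_pos: [0.4913, 0.1466, 0.0011]
tcp_rot: [-178.2, 0.1, 170.7]
wrist_force: [-2.9, -0.5, 8.5]
opening: -0.0003
grasp_force: 4.0
```

In the tool's units: -0.2 cm / 75 = -0.0027, -0.1 cm / 75 = -0.0013.

Call:
servo_tool(moves=[[0, 0, -0.0013, 0], [0, 0, -0.0027, 0], [0, 0, -0.0027, 0], [0, 0, -0.0027, 0]])

```text
time: 11.95
ee_pos: [0.4914, 0.1466, -0.0007]
tcp_rot: [-178.2, 0.1, 170.7]
wrist_force: [-2.8, -1.5, 8.9]
opening: 0.0002
grasp_force: 4.8
```

In the tool's units: -0.2 cm / 75 = -0.0027, -0.1 cm / 75 = -0.0013.

Call:
servo_tool(moves=[[0, 0, -0.0013, 0], [0, 0, -0.0027, 0], [0, 0, -0.0027, 0], [0, 0, -0.0027, 0]])

```text
time: 12.28
ee_pos: [0.4914, 0.1466, -0.0025]
tcp_rot: [-178.2, 0.1, 170.7]
wrist_force: [-4.7, -0.8, 10.6]
opening: 0.0002
grasp_force: 5.6
```

Call:
servo_tool(moves=[[0, 0, -0.0013, 0], [0, 0, -0.0027, 0], [0, 0, -0.0027, 0], [0, 0, -0.0027, 0]])

```text
time: 12.62
ee_pos: [0.4916, 0.1467, -0.0033]
tcp_rot: [-178.2, 0.1, 170.7]
wrist_force: [-7.4, -1.9, 21.7]
opening: -0.0001
grasp_force: 10.5
```

The bed is on its hard stop at 22 N. Now I slide forward along the channel.

In the tool's units: 2 cm / 75 = 0.0267, 1.8 cm / 75 = 0.024.

Call:
servo_tool(moves=[[0.0027, -0.0004, 0, 0], [0.0053, -0.0009, 0, 0], [0.008, -0.0013, 0, 0], [0.0107, -0.0017, 0, 0], [0.0133, -0.0023, 0, 0], [0.016, -0.0027, 0, 0], [0.0187, -0.0031, 0, 0], [0.0213, -0.0036, 0, 0], [0.024, -0.004, 0, 0], [0.0267, -0.0044, 0, 0]])

```text
time: 13.45
ee_pos: [0.5118, 0.1439, -0.0032]
tcp_rot: [-178.3, 0.1, 170.7]
wrist_force: [-7.8, 1.1, 20.8]
opening: -0.0004
grasp_force: 10.2
```

```bash
cat > t.py <<'E'
from h import *
i=camera('top'); O=np.array([.5657,.1336]);a=np.radians(-9.46);e=np.array([np.cos(a),np.sin(a)])
for nm,I in(('before',np.load('top.npy')),('now',i)):
    hs=cv2.cvtColor(I,cv2.COLOR_RGB2HSV); H,S,V=[hs[:,:,k].astype(int) for k in range(3)]
    m=(H>100)&(H<125)&(S>140); B=np.zeros_like(m);B[170:240,230:275]=1
    u=np.argwhere(m&B)[:,::-1]; P=np.array([onz('top',q,.038)[:2] for q in u])-O; s=P@e; n=P@np.array([-e[1],e[0]]); s=s[abs(n)<.02]
    print(nm,'blue along range',np.percentile(s*1e3,[0,2,98,100]).round(1))
E
python3 t.py
```

```text
before blue along range [-83.5 -81.2  16.5  18. ]
now blue along range [ 9.1 10.8 35.4 35.6]
```

The carrier moved about 18 to 20 mm with the fingers. I continue.

In the tool's units: 2 cm / 75 = 0.0267, 1.8 cm / 75 = 0.024.

Call:
servo_tool(moves=[[0.0027, -0.0004, 0, 0], [0.0053, -0.0009, 0, 0], [0.008, -0.0013, 0, 0], [0.0107, -0.0017, 0, 0], [0.0133, -0.0023, 0, 0], [0.016, -0.0027, 0, 0], [0.0187, -0.0031, 0, 0], [0.0213, -0.0036, 0, 0], [0.024, -0.004, 0, 0], [0.0267, -0.0044, 0, 0]])

```text
time: 14.33
ee_pos: [0.5303, 0.1408, -0.0032]
tcp_rot: [-178.3, -0.0, 170.7]
wrist_force: [-16.0, 2.0, 25.1]
opening: -0.0002
grasp_force: 12.8
```

```bash
python3 t.py
```

```text
before blue along range [-83.5 -81.2  16.5  18. ]
now blue along range [35.6 36.4 55.5 55.6]
```

In the tool's units: 2 cm / 75 = 0.0267, 1.8 cm / 75 = 0.024.

Call:
servo_tool(moves=[[0.0027, -0.0004, 0, 0], [0.0053, -0.0009, 0, 0], [0.008, -0.0013, 0, 0], [0.0107, -0.0017, 0, 0], [0.0133, -0.0023, 0, 0], [0.016, -0.0027, 0, 0], [0.0187, -0.0031, 0, 0], [0.0213, -0.0036, 0, 0], [0.024, -0.004, 0, 0], [0.0267, -0.0044, 0, 0]])

```text
time: 15.22
ee_pos: [0.5504, 0.1374, -0.0032]
tcp_rot: [-178.3, 0.0, 170.7]
wrist_force: [-14.0, 1.4, 24.2]
opening: -0.0002
grasp_force: 12.2
```

```bash
python3 t.py
```

```text
before blue along range [-83.5 -81.2  16.5  18. ]
now blue along range [65.4 65.8 75.6 75.7]
```

In the tool's units: 1 cm / 75 = 0.0133, 0.9 cm / 75 = 0.012.

Call:
servo_tool(moves=[[0.002, -0.0003, 0, 0], [0.004, -0.0007, 0, 0], [0.006, -0.0009, 0, 0], [0.008, -0.0013, 0, 0], [0.01, -0.0016, 0, 0], [0.012, -0.002, 0, 0], [0.0133, -0.0023, 0, 0], [0.0133, -0.0023, 0, 0]])

```text
time: 15.93
ee_pos: [0.5596, 0.1358, -0.0031]
tcp_rot: [-178.3, -0.1, 170.7]
wrist_force: [-18.0, 2.9, 26.5]
opening: 0.0001
grasp_force: 13.4
```

In the tool's units: 0.2 cm / 75 = 0.0027, 0.1 cm / 75 = 0.0013.

Call:
servo_tool(moves=[[0.0013, -0.0003, 0, 0], [0.0027, -0.0004, 0, 0], [0.0027, -0.0004, 0, 0]])

```text
time: 16.18
ee_pos: [0.5618, 0.1354, -0.0031]
tcp_rot: [-178.3, -0.1, 170.7]
wrist_force: [-16.6, 2.5, 25.7]
opening: 0.0001
grasp_force: 13.0
```

```bash
python3 t.py
```

```text
before blue along range [-83.5 -81.2  16.5  18. ]
now blue along range [78.9 79.1 85.4 85.5]
```

In the tool's units: 0.2 cm / 75 = 0.0027, 0.1 cm / 75 = 0.0013.

Call:
servo_tool(moves=[[0.0013, -0.0003, 0, 0], [0.0027, -0.0004, 0, 0], [0.0027, -0.0004, 0, 0]])

```text
time: 16.48
ee_pos: [0.5644, 0.1351, -0.0031]
tcp_rot: [-178.3, 0.0, 170.7]
wrist_force: [-13.1, 2.7, 23.6]
opening: 0.0001
grasp_force: 11.7
```

In the tool's units: 0.2 cm / 75 = 0.0027, 0.1 cm / 75 = 0.0013.

Call:
servo_tool(moves=[[0.0013, -0.0003, 0, 0], [0.0027, -0.0004, 0, 0], [0.0027, -0.0004, 0, 0]])

```text
time: 16.73
ee_pos: [0.5658, 0.1349, -0.0032]
tcp_rot: [-178.3, -0.1, 170.7]
wrist_force: [-16.8, 2.9, 25.1]
opening: 0.0001
grasp_force: 12.4
```

```bash
python3 t.py
```

```text
before blue along range [-83.5 -81.2  16.5  18. ]
now blue along range [85.5 85.5 85.5 85.5]
```

In the tool's units: 0.3 cm / 75 = 0.004, 0.2 cm / 75 = 0.0027.

Call:
servo_tool(moves=[[0.0013, -0.0003, 0, 0], [0.0027, -0.0004, 0, 0], [0.004, -0.0007, 0, 0], [0.004, -0.0007, 0, 0]])

```text
time: 17.12
ee_pos: [0.5695, 0.1343, -0.0031]
tcp_rot: [-178.3, 0.0, 170.7]
wrist_force: [-13.1, 2.2, 23.3]
opening: 0.0003
grasp_force: 11.6
```

In the tool's units: 0.3 cm / 75 = 0.004, 0.2 cm / 75 = 0.0027.

Call:
servo_tool(moves=[[0.0013, -0.0003, 0, 0], [0.0027, -0.0004, 0, 0], [0.004, -0.0007, 0, 0], [0.004, -0.0007, 0, 0]])

```text
time: 17.45
ee_pos: [0.5724, 0.1339, -0.0031]
tcp_rot: [-178.3, 0.0, 170.7]
wrist_force: [-13.6, 2.2, 22.4]
opening: 0.0001
grasp_force: 11.5
```

Run:
```python
from h import *
i=camera('scene'); s=i[190:300,205:345]; save(cv2.resize(s,None,fx=5,fy=5,interpolation=cv2.INTER_CUBIC),'s6.png')
t=camera('top')[140:245,205:305]; save(cv2.resize(t,None,fx=5,fy=5,interpolation=cv2.INTER_CUBIC),'t6.png')
hs=cv2.cvtColor(i,cv2.COLOR_RGB2HSV)
m=(hs[:,:,0]>100)&(hs[:,:,0]<125)&(hs[:,:,1]>140); m[:,:205]=0;m[:,345:]=0;m[:200]=0;m[290:]=0
u=np.argwhere(m)[:,::-1]; O=np.array([.5657,.1336]);a=np.radians(-9.46);e=np.array([np.cos(a),np.sin(a)])
P=np.array([onz('scene',q,.034)[:2] for q in u])-O; print(np.percentile(P@e*1e3,[0,2,50,98,100]).round(1))
w=(hs[:,:,1]<60)&(hs[:,:,2]>120)
```

```text
[-12.7 -11.7  24.4  84.7  86.8]
```

```bash
cat > r.py <<'E'
from h import *
import sys
O=np.array([.5657,.1336]);a=np.radians(-9.46);e=np.array([np.cos(a),np.sin(a)]);n=np.array([-e[1],e[0]])
def rep(nm,i,zt,zb):
    hs=cv2.cvtColor(i,cv2.COLOR_RGB2HSV); m=(hs[:,:,0]>100)&(hs[:,:,0]<125)&(hs[:,:,1]>140)
    B=np.zeros_like(m);B[200:290,205:345]=1; m&=B; u=np.argwhere(m)[:,::-1]
    P=np.array([onz('scene',q,zt)[:2] for q in u])-O; s=P@e*1e3;l=P@n*1e3
    print(nm,'rear',[np.sort(s[(l>c-3)&(l<c+3)])[:3].round(1).tolist() for c in(-18,18)])
    # disc: bright low-sat component enclosed by blue
    f=cv2.morphologyEx(m.astype(np.uint8),cv2.MORPH_CLOSE,np.ones((13,13)))>0
    w=f&(hs[:,:,1]<90)&(hs[:,:,2]>100)
    k=cv2.connectedComponentsWithStats(w.astype(np.uint8))
    for j in range(1,k[0]):
        if k[2][j,4]>15:
            d=onz('scene',k[3][j],zb)[:2]-O; print('  blob',k[2][j].tolist(),(d@e*1e3).round(1),(d@n*1e3).round(1))
zt=float(sys.argv[1])
rep('before',np.load('scene.npy'),.033,.0415); rep('now',camera('scene'),zt+.006,zt+.0145)
E
python3 r.py .020
```

```text
before rear [[-86.7, -84.9, -84.4], [-84.9, -82.6, -80.4]]
  blob [294, 233, 10, 8, 63] -28.8 1.4
now rear [[12.0, 13.5, 15.7], [-14.9, -12.7, -11.2]]
```

View pics/s6.png

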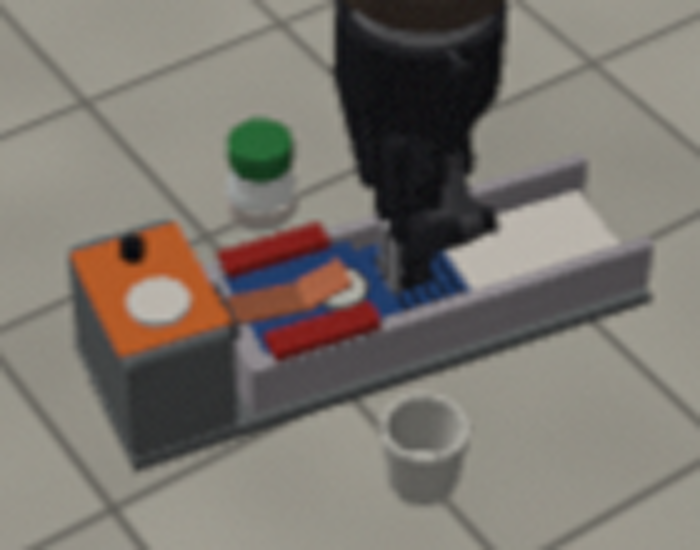

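The carrier is under the lips and the leaf is lifted, with about 69 to 70 mm travelled. The fingertips, at (400,265) in the crop, are slipping on the tab, so the nose seems to be home. I push until the fingers meet the step, to confirm.

In the tool's units: 0.3 cm / 75 = 0.004, 0.2 cm / 75 = 0.0027.

Call:
servo_tool(moves=[[0.0013, -0.0003, 0, 0], [0.0027, -0.0004, 0, 0], [0.004, -0.0007, 0, 0], [0.004, -0.0007, 0, 0]])

```text
time: 17.93
ee_pos: [0.5754, 0.1334, -0.0031]
tcp_rot: [-178.3, 0.0, 170.7]
wrist_force: [-14.4, 2.0, 22.9]
opening: 0.0
grasp_force: 11.5
```

In the tool's units: 0.2 cm / 75 = 0.0027, 0.1 cm / 75 = 0.0013.

Call:
servo_tool(moves=[[0.0013, -0.0003, 0, 0], [0.0027, -0.0004, 0, 0], [0.0027, -0.0004, 0, 0]])

```text
time: 18.18
ee_pos: [0.577, 0.1331, -0.0032]
tcp_rot: [-178.3, -0.0, 170.7]
wrist_force: [-14.3, 3.3, 24.9]
opening: 0.0003
grasp_force: 12.5
```

In the tool's units: 0.2 cm / 75 = 0.0027, 0.1 cm / 75 = 0.0013.

Call:
servo_tool(moves=[[0.0013, -0.0003, 0, 0], [0.0027, -0.0004, 0, 0], [0.0027, -0.0004, 0, 0]])

```text
time: 18.43
ee_pos: [0.5786, 0.1329, -0.0031]
tcp_rot: [-178.3, -0.1, 170.7]
wrist_force: [-16.9, 2.6, 25.4]
opening: -0.0001
grasp_force: 14.5
```

In the tool's units: 0.2 cm / 75 = 0.0027, 0.1 cm / 75 = 0.0013.

Call:
servo_tool(moves=[[0.0013, -0.0003, 0, 0], [0.0027, -0.0004, 0, 0], [0.0027, -0.0004, 0, 0]])

```text
time: 18.68
ee_pos: [0.5786, 0.1328, -0.0032]
tcp_rot: [-178.3, -0.3, 170.7]
wrist_force: [-27.6, 5.1, 31.9]
opening: 0.0001
grasp_force: 18.4
```

In the tool's units: 0.1 cm / 75 = 0.0013, -0.02 cm / 75 = -0.0003.

Call:
servo_tool(moves=[[0.0013, -0.0003, 0, 0], [0.0013, -0.0003, 0, 0]])

```text
time: 18.85
ee_pos: [0.5786, 0.1328, -0.0032]
tcp_rot: [-178.3, -0.4, 170.7]
wrist_force: [-31.8, 5.4, 34.3]
opening: -0.0
grasp_force: 20.2
```

```bash
python3 r.py .020
```

```text
before rear [[-86.7, -84.9, -84.4], [-84.9, -82.6, -80.4]]
  blob [294, 233, 10, 8, 63] -28.8 1.4
now rear [[17.9, 19.4, 20.2], [-14.9, -12.7, -11.2]]
```

Hard against the step at 32 N with the carrier unmoved, so it is home. I relax the push slightly, then lift straight off.

In the tool's units: 19 cm / 75 = 0.2533, 18 cm / 75 = 0.24.

Call:
servo_tool(moves=[[-0.0027, 0.0004, 0, 0], [-0.0027, 0.0004, 0.004, 0], [-0.0027, 0.0004, 0.008, 0], [-0.0027, 0.0004, 0.0133, 0], [-0.0027, 0.0004, 0.0267, 0], [-0.0027, 0.0004, 0.0533, 0], [-0.0067, 0.0013, 0.0933, 0], [-0.0267, 0.004, 0.1333, 0], [-0.0667, 0.0107, 0.1733, 0], [-0.1067, 0.0173, 0.2133, 0], [-0.1467, 0.024, 0.24, 0], [-0.1867, 0.0307, 0.2533, 0], [-0.1867, 0.0307, 0.2533, 0], [-0.1867, 0.0307, 0.2533, 0]])

```text
time: 20.07
ee_pos: [0.4431, 0.1548, 0.1863]
tcp_rot: [-178.3, 0.2, 170.7]
wrist_force: [-0.2, 0.3, 0.1]
opening: 0.0002
grasp_force: 0.0
```

```bash
python3 r.py .023
python3 - <<'E'
from h import *
o=get_obs(); i=camera('wrist'); save(i,'w7.png'); print(o['ee_pos'],o['tcp_rot'],o['wrist_force'])
O=np.array([.5657,.1336]);a=np.radians(-9.46);e=np.array([np.cos(a),np.sin(a)]);n=np.array([-e[1],e[0]])
hs=cv2.cvtColor(i,cv2.COLOR_RGB2HSV); m=(hs[:,:,0]>100)&(hs[:,:,0]<125)&(hs[:,:,1]>140)
k=cv2.connectedComponentsWithStats(m.astype(np.uint8)); j=1+np.argmax(k[2][1:,4]); print(k[2][1:][k[2][1:,4]>50].tolist())
u=np.argwhere(k[1]==j)[:,::-1]; P=np.array([won(q,.029,o['ee_pos'],o['tcp_rot'])[:2] for q in u])-O
print('rear (home -20)',np.percentile(P@e*1e3,[0,1,3]).round(1), 'lat',np.percentile(P@n*1e3,[1,99]).round(1))
s=P@e*1e3;l=P@n*1e3; print([s[(l>c-3)&(l<c+3)].min().round(1) for c in(-18,0,18)])
E
```

```text
before rear [[-86.7, -84.9, -84.4], [-84.9, -82.6, -80.4]]
  blob [294, 233, 10, 8, 63] -28.8 1.4
now rear [[-17.2, -15.6, -15.0], [-14.9, -13.4, -12.8]]
  blob [269, 243, 9, 7, 28] 37.8 6.4
[0.44353886 0.1545597  0.18513735] [-1.78239469e+02  1.67930358e-01  1.70681056e+02] [ 0.17136631  0.15647672 -0.66662853]
[]
rear (home -20) [165.2 165.2 165.2] lat [134.5 134.5]Traceback (most recent call last):
  File "<stdin>", line 8, in <module>
    return umr_minimum(a, axis, None, out, keepdims, initial, where)
ValueError: zero-size array to reduction operation minimum which has no identity
```

The scene camera puts the rear edge 69.5 to 70 mm forward, against the 69 mm expected. One check from the earlier hover pose before handing in.

In the tool's units: 20 cm / 75 = 0.2667, 3.5 cm / 75 = 0.0467.

Call:
servo_tool(moves=[[0.0267, -0.004, 0.0467, 0], [0.08, -0.0133, 0.0467, 0], [0.1333, -0.0227, 0.0467, 0], [0.1867, -0.032, 0.0467, 0], [0.24, -0.0413, 0.0467, 0], [0.2667, -0.0453, 0.0467, 0], [0.2667, -0.0453, 0.0467, 0], [0.2667, -0.0453, 0.0467, 0], [0.2667, -0.0453, 0.0467, 0]])

```text
time: 20.92
ee_pos: [0.643, 0.12, 0.2182]
tcp_rot: [-178.1, -0.1, 170.6]
wrist_force: [-0.9, -0.1, -0.4]
opening: 0.0003
grasp_force: 0.0
```

Run:
```python
from h import *
o=get_obs(); i=camera('wrist'); p,r=o['ee_pos'],o['tcp_rot']; print(p,o['time'])
O=np.array([.5657,.1336]);a=np.radians(-9.46);e=np.array([np.cos(a),np.sin(a)]);n=np.array([-e[1],e[0]])
hs=cv2.cvtColor(i,cv2.COLOR_RGB2HSV); m=(hs[:,:,0]>100)&(hs[:,:,0]<125)&(hs[:,:,1]>140)
u=np.argwhere(m)[:,::-1]
for z,t in((.029,'rear'),(.037,'nose')):
    P=np.array([won(q,z,p,r)[:2] for q in u])-O; s=P@e*1e3;l=P@n*1e3
    print(t,[(np.percentile(s[abs(l-c)<3],0 if t=='rear' else 100)).round(1) for c in(-17,-13,13,17)])
```

```text
[0.64301869 0.1200451  0.21816597] 20.9167Traceback (most recent call last):
  File "<stdin>", line 7, in <module>
  File "h.py", line 15, in won
    c=get_calibration('wrist'); T=np.array(c['tool_from_camera']); x=(uv[0]-c['cx'])/c['fx']; y=(uv[1]-c['cy'])/c['fy']
ValueError: time passes only in moves, steps and waits
```

Run:
```python
import h
from h import *
o=get_obs(); i=camera('wrist'); p,r=o['ee_pos'],o['tcp_rot']
C=get_calibration('wrist'); h.get_calibration=lambda n:C
O=np.array([.5657,.1336]);a=np.radians(-9.46);e=np.array([np.cos(a),np.sin(a)]);n=np.array([-e[1],e[0]])
hs=cv2.cvtColor(i,cv2.COLOR_RGB2HSV); m=(hs[:,:,0]>100)&(hs[:,:,0]<125)&(hs[:,:,1]>140)
u=np.argwhere(m)[:,::-1]; print(len(u))
for z,t in((.029,'rear'),(.037,'nose')):
    P=np.array([won(q,z,p,r)[:2] for q in u])-O; s=P@e*1e3;l=P@n*1e3
    print(t,[(np.percentile(s[abs(l-c)<3],0 if t=='rear' else 100)).round(1) for c in(-17,-13,13,17)])
```

```text
3950
rear [np.float64(-19.1), np.float64(-19.1), np.float64(-18.2), np.float64(-18.2)]
nose [np.float64(89.2), np.float64(89.2), np.float64(89.9), np.float64(89.9)]
```

The nose is at about 89.5 mm and the rear at -19, so the carrier is home, level and held. I hand it in.

```bash
python3 -c "
from workcell import *
print(job_done())"
```

```text
the job is handed in; nothing more can be done
None
```

The carrier was pressed down, slid home and left held under the lips and leaf, with its nose measured at 89–90 mm against the 90 mm stop; the job was handed in at about 21 s and returned no verdict.

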